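Stow the nested beakers under the clamped rail stop

ROBOT

A 7-joint arm with a two-finger parallel gripper is mounted at the origin on the work surface. World frame = base frame: x ahead of the robot, y to its left, z up, the work surface at z = 0. Lengths are in m, angles in rad, forces in N, time in s.
With the tool pointing down it reaches from about 0.4 to 0.85 m from the base axis. Payload 4.5 kg.
Tool frame: the origin (TCP) lies between the finger pads; the fingertips stand 14 mm ahead of it and the grasp point (between the pads) lies 5 mm behind it (bot.tips_ahead is the distance from the TCP to the fingertips, in m); z points along the fingers, y is the line along which they close (so a half turn about z gives the same grasp; the last joint's range is limited). The gripper opens to 88 mm and grips with 3 to 60 N. Pads are 18 mm wide; open, the fingers measure 123 mm over their backs; the gripper's body (75 mm by 187 mm) begins 45 mm behind the grasp point.
Start: joints at [0.034, 0.689, -0.195, 1.565, 0.157, 0.902, -0.215], TCP at [0.625, 0, 0.253] pointing down, gripper open.
Joint ranges: [-3.01, 3.01], [-0.46, 2.08], [-1.47, 1.51], [0.13, 2.56], [-1, 4.14], [0.04, 2.09], [-2.66, 2.66]. Speed limits (rad/s): [2.57, 2.57, 3.14, 3.14, 3.14, 3.14, 3.14].

INTERFACE

Orientations are given as a unit quaternion [w, x, y, z].
In Python, from rig import bot gives the robot as it stands. Calls block until the motion is done:
- bot.move_pose(position, orientation): joint-space move of the TCP to a pose.
- bot.movel(position, rot=None, feed=0.15): straight line of the TCP; rot=None keeps the orientation; feed is the mean speed in m/s.
- bot.goto_joints(angles): joint-space move.
- bot.open_gripper() and bot.close(grip_force=None): open the fingers fully, or close them until they stop; grip_force is the grip in N (None keeps the last).
- bot.hold(seconds).
- bot.inverse_kinematics(position, orientation): joint angles nearest the present ones, or None.
- bot.get_obs(): the state.
- bot.camera(name): name is "scene" or "side" or "wrist"; returns a dict with "pixels" (420x560x3 uint8, red, green, blue), "z_map" (420x560 float32, m along the optical axis (not along the pixel's ray), 0 where there is no reading), "K" (3x3 intrinsics, pixels), "xyz" and "orientation" of the camera in the world; the wrist camera has in their place "mount" (4x4, takes a point from camera to tool coordinates, whose origin is the TCP and whose axes are the flange's). Camera axes: x right, y up, looking along -z (the intrinsics and any distortion apply to the point x, -y, -z); pixel columns grow to the right and rows downward; lengths in m; the calibration is good to about 2 mm. A picture is of the moment at which its call begins: read the wrist's pose just before it.
A pose or a line that the arm cannot do raises bot.Unreachable and nothing moves.
- bot.job_done(): hands the job in; it is judged then, once.
The state is a dict: "time_s": time; "joint_positions": joint angles; "joint_velocities": joint speeds; "joint_torque": joint torques, N m; "position": TCP position; "ee_rot": TCP orientation; "ft_force": force on the tool from outside, world axes, zero at the start; "moment": the same for the moment, N m; "gripper_width": finger opening in m; "finger_force": force on a finger pad.
Only numpy, scipy, OpenCV 4.12 (cv2) and the standard library are available. Lean on these libraries where they do the work, as an engineer would, in place of code of your own. Each camera call takes 0.05 s, during which the arm holds its last target. There are 200 camera calls.

TASK

Stow the steel beakers on the aluminium stowing rail. Flip up the stop's cam lever to release it and slide the stop back, stand all the beakers that are there, upright and nested in one another in size order, on the bare strip of plate between the end block and the stop, then slide the stop up until it holds the nest snugly against the end block and flip the lever fully down again to clamp it. Do not knock over the bottles and the jar.

Things in the scene. Friction and masses are not known exactly. Their poses are not given: they have to be found in the camera images.
- rail: The stowing rail, fixed to the bench: aluminium base plate 120 mm (its x) by 250 mm (its y), top 8 mm above the bench. Origin: centre of its underside. At the -y end stands a grey end block, x -60 to +20 mm, 40 mm tall above the plate, its face (looking to +y) at y = -105 mm. A steel rail bar, 18 mm wide, top 22 mm above the bench, runs along y at x = +40 mm.
- end_face (a point): Foot of the end block's face, at plate level, on the middle line (x = -20 mm of the rail) of the bare strip where the beakers stand; the strip runs from here along +y of the rail to the stop. Axes parallel to rail.
- stop (a joint): Sliding stop, m: equals the free gap between the end block's face and the stop's face, 0 to 0.155 (grows along +y of rail). A grey jaw, 16 mm thick along y, x -58 to +17 mm, top 38 mm above the bench, on a carriage over the rail bar (40 mm along y from the face, top 43 mm above the bench). Unclamped it slides with 3 N and stays where left; clamped it resists about 10 N.
- stop_grip (a point): Top centre of the black upright grip fin on the stop, 80 mm above the bench: the fin is 12 mm (x, across the rail) by 22 mm (y, along the rail), free above 31 mm, at x = -35 mm of the rail, behind the jaw. The stop's face lies 27 mm from this point along -y of the rail. Axes parallel to rail.
- cam_lever (a joint): Cam lock lever on the stop's carriage, rad. 0: lying level, pointing along +x of rail, cam pressed on the rail bar = clamped. Grows as the tip is raised; 1.57 upright, end of travel 1.65. Above about 0.84 the cam is clear of the bar (released). Stays where left; about 1 N at the tip moves it when clear, up to about 6 N while the cam bites.
- lever_hinge (a point): The lever's hinge axis, parallel to y of rail, 36 mm above the bench, at x = +40 mm of the rail and 20 mm along +y from the stop's face. Moves with the stop.
- lever_tip (a point): Middle of the lever's black grip end, 55 mm from the hinge along the lever. The grip end is 14 mm wide (along the hinge axis), 26 mm long (41 to 67 mm from the hinge) and 13 mm thick; when level it overhangs the base plate's edge.
- beaker_a: Round straight-sided open steel beaker, largest and lowest: 68 mm outer diameter, 44 mm tall, wall 2.5 mm, flat base 8 mm thick. Origin: centre of the underside; z axis up out of the mouth. May be absent. When nested, each rim stands 12 mm or more above that of the beaker around it.
- beaker_b: Round straight-sided open steel beaker, second: 53 mm outer diameter, 48 mm tall, wall 2.5 mm, flat base 8 mm thick. Origin: centre of the underside; z axis up out of the mouth. May be absent. When nested, each rim stands 12 mm or more above that of the beaker around it.
- beaker_c: Round straight-sided open steel beaker, third: 39 mm outer diameter, 52 mm tall, wall 2.5 mm, flat base 8 mm thick. Origin: centre of the underside; z axis up out of the mouth. May be absent. When nested, each rim stands 12 mm or more above that of the beaker around it.
- beaker_d: Round straight-sided open steel beaker, smallest in diameter, tallest: 26 mm outer diameter, 56 mm tall, wall 2.5 mm, flat base 8 mm thick. Origin: centre of the underside; z axis up out of the mouth. May be absent. When nested, each rim stands 12 mm or more above that of the beaker around it.
- jar: Bystander: brown glass jar, 56 mm diameter, 80 mm tall. Origin: centre of underside.
- wash_bottle: Bystander: white bottle, 56 mm diameter, 150 mm tall. Origin: centre of underside.
- amber_bottle: Bystander: brown glass bottle, 64 mm diameter, 130 mm tall. Origin: centre of underside.

How it is judged:
By the outcome, as a careful person would: the job done as asked, in the order asked, and still so for the second after the job is handed in, with the robot touching nothing.
Of beaker_a, beaker_b, beaker_c, beaker_d only 2 to 4 are there at a start; the rules pass over those that are not, and their reading is None.
At some moment in a run one of beaker_a, beaker_b may be knocked a few centimetres aside while the robot is not near it.
It also fails if it takes over 210 s, if anything falls off the work surface, if the arm or the gripper's body presses on something with over 40 N, if the wrist force passes 120 N, or if a joint passes its speed limit or range.

## Working session

There is one attempt and no reset: what is moved stays moved. The work goes in short steps, each a Python script; the robot and the scene stay as the last script left them, time stands still between calls to the robot, and variables do not carry over. Pictures are saved under pics/ and viewed, at most 14 in all, crops included, and the job is handed in when it is done.

```bash
mkdir -p pics; ls; python3 - <<'E'
from rig import bot
import cv2,numpy as np
for n in ("scene","side"):
    c=bot.camera(n); cv2.imwrite(f"pics/{n}0.png",c["pixels"][:,:,::-1]); np.savez(f"/tmp/{n}0.npz",**{k:v for k,v in c.items()})
    print(n,{k:(np.round(v,3).tolist() if k not in("pixels","z_map") else v.shape) for k,v in c.items()}, (c["z_map"]>0).mean())
o=bot.get_obs();print(o["time_s"],o["ee_rot"],bot.tips_ahead)
E
```

```text
pics
scene {'pixels': (420, 560, 3), 'z_map': (420, 560), 'K': [[521.282, 0.0, 282.245], [0.0, 521.282, 207.384], [0.0, 0.0, 1.0]], 'xyz': [1.183, 1.062, 1.149], 'orientation': [0.225, 0.099, 0.397, 0.884]} 0.9959863945578231
side {'pixels': (420, 560, 3), 'z_map': (420, 560), 'K': [[391.872, 0.0, 285.06], [0.0, 391.872, 202.326], [0.0, 0.0, 1.0]], 'xyz': [0.538, 0.716, 0.702], 'orientation': [-0.046, -0.016, 0.418, 0.907]} 0.9960119047619047
0.1 [-5.14717202e-04  7.07054284e-01  7.07158836e-01 -5.96490395e-04] 0.014
```

View pics/scene0.png

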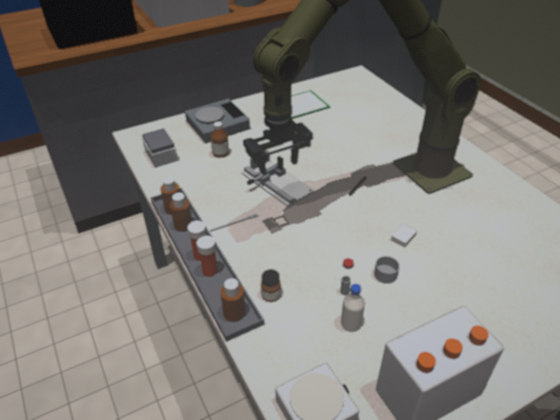

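View pics/side0.png

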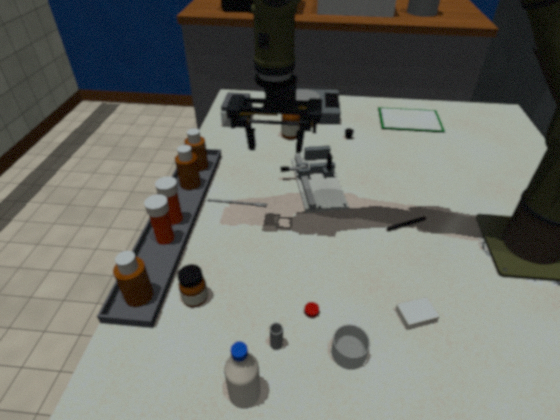

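The pictures show two beakers: a large one at side (350,345) and a small one at (276,335). The rail is at (315,180), partly hidden by the gripper, with the amber bottle behind it. Next I'll unproject the depth into a top-down map.

```bash
cat > h.py <<'E'
from rig import bot
import cv2,numpy as np
from scipy.spatial.transform import Rotation as R
def rot(q): return R.from_quat([q[1],q[2],q[3],q[0]]).as_matrix()
def quat(M): 
    q=R.from_matrix(M).as_quat(); return [q[3],q[0],q[1],q[2]]
def cloud(name):
    """world xyz image (nan where no depth), rgb image"""
    o=bot.get_obs(); c=bot.camera(name); K=c["K"]; z=c["z_map"].astype(float)
    z[z==0]=np.nan
    v,u=np.mgrid[:z.shape[0],:z.shape[1]]
    P=np.stack([(u-K[0,2])/K[0,0]*z,-(v-K[1,2])/K[1,1]*z,-z],-1)
    if "mount" in c:
        M=np.array(c["mount"]); P=P@M[:3,:3].T+M[:3,3]
        return P@rot(o["ee_rot"]).T+o["position"],c["pixels"]
    return P@rot(c["orientation"]).T+c["xyz"],c["pixels"]
def topdown(P,C,x0,x1,y0,y1,s):
    """BGR top-down picture: up=+x, left=+y; s px per m; and height map"""
    H=np.full((int((x1-x0)*s),int((y1-y0)*s)),-1.); I=np.zeros(H.shape+(3,),np.uint8)
    p=P.reshape(-1,3);c=C.reshape(-1,3);ok=np.isfinite(p).all(1)&(p[:,2]<.2)&(p[:,2]>-.05);p=p[ok];c=c[ok]
    r=((x1-p[:,0])*s).astype(int);k=((y1-p[:,1])*s).astype(int)
    g=(r>=0)&(r<H.shape[0])&(k>=0)&(k<H.shape[1]);o=np.argsort(p[g,2])
    r,k,p,c=r[g][o],k[g][o],p[g][o],c[g][o]; H[r,k]=p[:,2]; I[r,k]=c[:,::-1]
    return I,H
def down(yaw):
    """tool pointing down; tool y axis (closing line) at angle yaw from world x"""
    y=np.array([np.cos(yaw),np.sin(yaw),0]);z=np.array([0,0,-1.]);return quat(np.stack([np.cross(y,z),y,z],1))
E
python3 - <<'E'
from h import *
print(rot(bot.get_obs()["ee_rot"]).round(2).tolist())
ims=[]
for n in("scene","side"):
    P,C=cloud(n); np.savez(f"/tmp/{n}.npz",P=P,C=C)
    I,H=topdown(P,C,.3,.95,-.4,.5,420); ims.append(I)
    ok=np.isfinite(P).all(-1)
    m=ok&(P[...,2]>.012)&(P[...,2]<.16)&(P[...,0]>.3)&(P[...,0]<.95)&(abs(P[...,1])<.5)
    k,L,st,ce=cv2.connectedComponentsWithStats(m.astype(np.uint8))
    for i in range(1,k):
        if st[i,4]>40:
            p=P[L==i]; print(n,ce[i].round(),st[i,4],p.min(0).round(3),p.max(0).round(3),np.median(C[L==i],0))
cv2.imwrite("pics/top.png",np.hstack(ims))
E
```

```text
[[-0.0, 1.0, -0.0], [1.0, 0.0, -0.0], [-0.0, -0.0, -1.0]]
scene [219. 140.] 470 [ 0.599 -0.477  0.012] [ 0.664 -0.416  0.133] [97. 81. 75.]
scene [164. 153.] 424 [ 0.786 -0.5    0.012] [ 0.878 -0.476  0.085] [85. 85. 85.]
scene [269. 177.] 722 [ 0.48  -0.32   0.012] [ 0.638 -0.068  0.082] [95. 96. 96.]
scene [204. 254.] 3844 [ 0.836 -0.311  0.012] [0.949 0.316 0.13 ] [93. 82. 79.]
scene [402. 236.] 209 [0.3   0.199 0.012] [0.354 0.265 0.027] [184. 187. 192.]
scene [387. 268.] 388 [0.416 0.29  0.012] [0.486 0.361 0.05 ] [81. 81. 82.]
scene [348. 262.] 60 [0.51  0.226 0.012] [0.54  0.258 0.021] [152.   64.5  62. ]
scene [270. 285.] 535 [0.749 0.206 0.012] [0.804 0.261 0.085] [85. 68. 58.]
scene [345. 284.] 147 [0.577 0.306 0.012] [0.603 0.337 0.059] [83. 84. 84.]
scene [353. 309.] 809 [0.606 0.395 0.012] [0.663 0.45  0.153] [107. 104. 105.]
side [224. 115.] 124 [ 0.841 -0.497  0.013] [ 0.875 -0.482  0.081] [78. 79. 77.]
side [291. 118.] 119 [ 0.596 -0.455  0.061] [ 0.656 -0.423  0.09 ] [63. 35.  9.]
side [289. 130.] 177 [ 0.597 -0.445  0.012] [ 0.655 -0.421  0.059] [74. 74. 65.]
side [161. 228.] 6058 [ 0.833 -0.309  0.012] [0.946 0.314 0.128] [63. 41. 33.]
side [349. 132.] 64 [ 0.415 -0.48   0.012] [ 0.443 -0.447  0.031] [36.  34.5 35. ]
side [313. 168.] 1209 [ 0.476 -0.338  0.012] [ 0.633 -0.067  0.081] [68. 72. 71.]
side [192. 284.] 981 [0.743 0.204 0.012] [0.797 0.259 0.083] [54. 33. 21.]
side [411. 312.] 524 [0.3   0.2   0.012] [0.348 0.264 0.025] [162. 168. 167.]
side [312. 308.] 154 [0.508 0.225 0.012] [0.537 0.257 0.018] [135.  19.  14.]
side [276. 334.] 306 [0.574 0.308 0.012] [0.599 0.335 0.059] [52. 53. 52.]
side [351. 345.] 770 [0.414 0.291 0.012] [0.481 0.359 0.046] [77. 80. 77.]
side [242. 376.] 1781 [0.604 0.397 0.012] [0.658 0.448 0.153] [85. 84. 87.]
```

View pics/top.png

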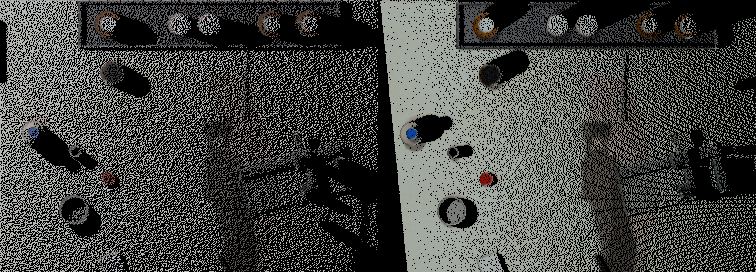

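The top-down map shows beaker a near (0.449,0.325) and beaker d near (0.588,0.321). The wash bottle stands at (0.633,0.422) and the rail near (0.55,-0.2). I'll look closer with the wrist camera, both over the rail and for any beaker the arm is hiding.

```bash
python3 - <<'E'
from h import *
c=bot.camera("wrist");print(np.round(c["mount"],3).tolist(),c["K"][0,0])
ims=[]
for p in([.50,-.15,.33],[.5,.2,.33]):
    try: bot.move_pose(p,down(np.pi/2))
    except bot.Unreachable: print("unreach",p);continue
    bot.hold(.3)
    P,C=cloud("wrist"); np.savez(f"/tmp/w{len(ims)}.npz",P=P,C=C); ims.append(C[:,:,::-1])
    print(np.nanmin(P.reshape(-1,3),0),np.nanmax(P.reshape(-1,3),0),bot.get_obs()["time_s"])
    if len(ims)==2:
        P,C=cloud("side");np.savez("/tmp/side1.npz",P=P,C=C); cv2.imwrite("pics/s1.png",C[80:260,180:480,::-1])
cv2.imwrite("pics/w.png",cv2.resize(np.hstack(ims),(800,300)))
cv2.imwrite("pics/w0.png",ims[0])
E
```

```text
[[-0.001, 0.949, 0.314, 0.082], [1.0, 0.001, 0.001, -0.0], [0.001, 0.314, -0.949, -0.132], [0.0, 0.0, 0.0, 1.0]] 366.5133209508206
[ 0.32198718 -0.53398469 -0.00369639] [0.92932388 0.25665691 0.40556543] 2.0
[ 0.32143554 -0.20193018 -0.00372425] [0.93031549 0.60528517 0.40549684] 3.6667
```

View pics/w.png

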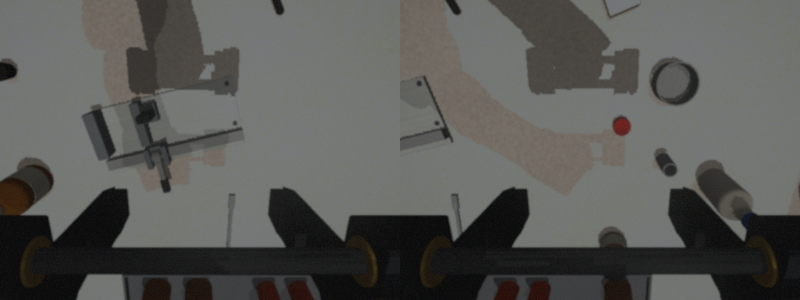

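View pics/s1.png

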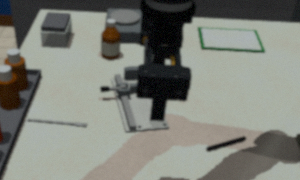

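The wrist view shows the rail with its end block on the left (-y), the bar and lever on the +x side, and the stop close to the block. Only beakers a and d are on the bench. Next I'll fit the rail pose.

```bash
cat > fit.py <<'E'
from h import *
def fit(P,verbose=True):
    """rail pose from a cloud: (origin xy, yaw), plus stop gap estimates"""
    p=P.reshape(-1,3);p=p[np.isfinite(p).all(1)]
    p=p[(p[:,0]>.4)&(p[:,0]<.72)&(p[:,1]>-.38)&(p[:,1]<-.0)&(p[:,2]<.1)]
    b=p[(abs(p[:,2]-.022)<.0025)][:,:2].astype(np.float32)
    for _ in range(4):
        vx,vy,x0,y0=cv2.fitLine(b,cv2.DIST_HUBER,0,.001,.001).ravel()
        n=np.array([vy,-vx]);d=(b-[x0,y0])@n; b=b[abs(d)<.012]
    if vy<0: vx,vy=-vx,-vy
    ey=np.array([vx,vy]);ex=np.array([vy,-vx])
    q=p.copy();q[:,0]=p[:,:2]@ex;q[:,1]=p[:,:2]@ey
    bb=q[abs(q[:,2]-.022)<.0025]; bb=bb[abs(bb[:,0]-np.array([x0,y0])@ex)<.015]
    e=np.percentile(bb[:,0],[1,50,99]); xo=(e[0]+e[2])/2-.04
    t=q[(abs(q[:,2]-.048)<.0025)&(q[:,0]-xo<.022)&(q[:,0]-xo>-.062)]
    pl=q[(abs(q[:,2]-.008)<.0025)&(abs(q[:,0]-xo)<.058)]
    f=q[(abs(q[:,2]-.080)<.003)]
    # block top is y -125..-105
    te=np.percentile(t[:,1],[.5,99.5]); ye=np.percentile(pl[:,1],99.8); fe=np.percentile(f,[1,50,99],0)
    yo=np.mean([te[1]+.105,ye-.125])
    if verbose:
        print("yaw",np.arctan2(-ey[0],ey[1]),"bar x edges",e-xo,"n",len(bb))
        print("block top y",te-yo,"x",np.percentile(t[:,0],[1,99])-xo,"plate x",np.percentile(pl[:,0],[.5,99.5])-xo,"plate ymax",ye-yo,"yo cand",te[0]+.125,te[1]+.105,ye-.125)
        print("fin x",fe[:,0]-xo,"y",fe[:,1]-yo,"gap",fe[:,1].mean()-yo-.027+.105, "origin",xo*ex+yo*ey)
    return xo*ex+yo*ey,ex,ey,q-[xo,yo,0]
if __name__=="__main__":
    P=np.load("/tmp/w0.npz")["P"]
    o,ex,ey,q=fit(P)
    l=q[(q[:,0]>.052)&(q[:,2]>.012)&(abs(q[:,1])<.13)]; print("lever",len(l),l.min(0),l.max(0))
    c=q[(abs(q[:,2]-.043)<.002)&(q[:,0]>.02)&(q[:,0]<.06)]; print("carr y",np.percentile(c[:,1],[2,98]))
    s=q[(abs(q[:,2]-.008)<.003)&(abs(q[:,0]+.02)<.03)]; print("strip y hist",np.histogram(s[:,1],bins=np.arange(-.13,.131,.01)))
E
python3 fit.py
```

```text
yaw 0.23636802 bar x edges [0.03089694 0.03980167 0.04910306] n 2280
block top y [-0.17067393 -0.0581559 ] x [-0.05872849  0.01901725] plate x [-0.05762522  0.0575494 ] plate ymax 0.07815589572572146 yo cand -0.3188740314880951 -0.22635599311775983 -0.32004420166631686
fin x [-0.04068611 -0.03505988 -0.02896394] y [-0.07912631 -0.06844212 -0.05799503] gap 0.009478844152492102 origin [ 0.51270728 -0.1575176 ]
lever 509 [ 0.05202371 -0.09554562  0.01271744] [ 0.10635919 -0.05535411  0.04632347]
carr y [-0.09468317 -0.05637466]
strip y hist (array([373, 367, 210,   0,  13, 159, 162, 305, 383, 378, 383, 382, 388,
       390, 392, 392, 395, 398, 398, 402, 340,   0,   0,   0,   0,   0]), array([-1.30000000e-01, -1.20000000e-01, -1.10000000e-01, -1.00000000e-01,
       -9.00000000e-02, -8.00000000e-02, -7.00000000e-02, -6.00000000e-02,
       -5.00000000e-02, -4.00000000e-02, -3.00000000e-02, -2.00000000e-02,
       -1.00000000e-02, -5.55111512e-17,  1.00000000e-02,  2.00000000e-02,
        3.00000000e-02,  4.00000000e-02,  5.00000000e-02,  6.00000000e-02,
        7.00000000e-02,  8.00000000e-02,  9.00000000e-02,  1.00000000e-01,
        1.10000000e-01,  1.20000000e-01,  1.30000000e-01]))
```

```bash
sed -i 's/yo=np.mean(.*/yo=np.mean([te[0]+.125,ye-.125])/' fit.py
cat > arm.py <<'E'
from fit import *
import json,os
def save(o,ex,ey,gap): json.dump(dict(o=list(map(float,o)),ex=list(map(float,ex)),ey=list(map(float,ey)),gap=float(gap)),open("rail.json","w"))
def load(): return {k:np.array(v) for k,v in json.load(open("rail.json")).items()}
def W(x,y,z):
    """rail coords of the grasp point -> TCP world position, tool pointing down"""
    r=load(); return [*(r["o"]+x*r["ex"]+y*r["ey"]),z-.005]
def yawr(): r=load(); return np.arctan2(r["ex"][1],r["ex"][0])
def st(msg=""):
    o=bot.get_obs(); print(msg,round(o["time_s"],1),np.round(o["position"],4),"F",np.round(o["ft_force"],1),"w",round(o["gripper_width"],4),"ff",np.round(o["finger_force"],1))
    return o
E
python3 - <<'E'
from arm import *
P=np.load("/tmp/w0.npz")["P"]; o,ex,ey,q=fit(P)
f=q[abs(q[:,2]-.08)<.003]; gap=np.percentile(f[:,1],[1,99]).mean()-.027+.105
save(o,ex,ey,gap)
y=-.105+gap+.02; r=down(yawr()+np.pi/2)
bot.move_pose(W(.095,y,.12),r); st("above")
bot.movel(W(.095,y,.037)); st("at tip")
bot.close(20); st("closed")
ths=np.linspace(0,1.4,11)[1:]
for t in ths:
    bot.movel(W(.04+.055*np.cos(t),y,.036+.055*np.sin(t)),feed=.06); 
    if t in ths[[0,2,4,9]]: st(f"{t:.2f}")
bot.open_gripper(); bot.movel(W(.06,y,.17)); st()
bot.move_pose(W(-.09,0,.3),r); bot.hold(.2)
P,C=cloud("wrist"); cv2.imwrite("pics/lev.png",C[:,:,::-1]); o,ex,ey,q=fit(P)
l=q[(q[:,0]>.025)&(q[:,2]>.05)&(abs(q[:,1])<.13)]; print("lever",len(l),l.min(0),l.max(0))
E
```

```text
yaw 0.23636802 bar x edges [0.03089694 0.03980167 0.04910306] n 2280
block top y [-0.12441491 -0.01189688] x [-0.05872849  0.01901725] plate x [-0.05762522  0.0575494 ] plate ymax 0.12441491491088913 yo cand -0.3188740314880951 -0.22635599311775983 -0.32004420166631686
fin x [-0.04068611 -0.03505988 -0.02896394] y [-0.03286729 -0.0221831  -0.01173601] gap 0.055737863337659774 origin [ 0.5235399  -0.20249038]
above 5.5 [ 0.6237 -0.2067  0.1159] F [-0.3  0.4  0.4] w 0.088 ff 0.0
at tip 6.2 [ 0.6235 -0.2084  0.0327] F [ 0.5 -0.5  0.9] w 0.0881 ff 0.0
closed 7.3 [ 0.6228 -0.2088  0.032 ] F [ 0.6 -1.   0.9] w 0.0136 ff 20.0
0.14 7.5 [ 0.6223 -0.2087  0.0388] F [ 0.6  0.1 -2.8] w 0.0133 ff 20.0
0.42 8.1 [ 0.618  -0.2097  0.0545] F [-1.3  0.8  2.3] w 0.0136 ff 20.0
0.70 8.6 [ 0.6105 -0.2116  0.0671] F [0.9 1.5 2. ] w 0.0137 ff 20.0
1.40 10.0 [ 0.579  -0.2195  0.0858] F [3.5 2.4 7.4] w 0.0136 ff 20.0
 11.8 [ 0.588  -0.2171  0.1644] F [-0.6  0.  -1.1] w 0.0882 ff 0.0
yaw 0.2378909 bar x edges [0.03064428 0.03969696 0.04935572] n 2332
block top y [-0.12441868 -0.0159547 ] x [-0.05916592  0.01751617] plate x [-0.05746672  0.05763916] plate ymax 0.12441868139164 yo cand -0.31985669001374806 -0.2313927067981139 -0.321019327230468
fin x [-0.04100668 -0.0348329   0.04619333] y [-0.03435136 -0.02395977 -0.01183732] gap 0.054617181167760084 origin [ 0.52382536 -0.20270552]
lever 391 [ 0.0382759  -0.03641716  0.05002189] [ 0.06058831 -0.02233066  0.09997401]
```

View pics/lev.png

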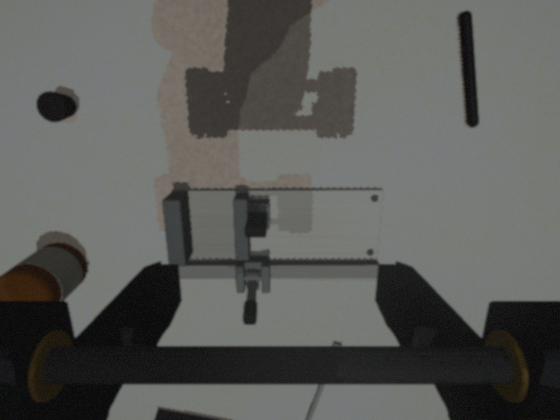

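The picture shows the lever raised to about 1.4 rad, at (250,290), and the stop still near a 55 mm gap. Next I'll slide the stop back, then take a fresh look at the beakers.

```bash
python3 - <<'E'
from arm import *
g=load()["gap"]; y0=g-.078; y1=.14-.078; 
yaw=yawr()
bot.move_pose(W(-.035,y0,.13),down(yaw)); st()
bot.movel(W(-.035,y0,.070)); st("down")
bot.close(25); st("grip")
bot.movel(W(-.035,y1,.070),feed=.06); st("slid")
bot.open_gripper(); bot.movel(W(-.035,y1,.16)); st()
r=load(); r["gap"]=.14; save(**r)
bot.move_pose([.45,.28,.3],down(np.pi/2)); bot.hold(.3)
P,C=cloud("wrist"); np.savez("/tmp/wb.npz",P=P,C=C); cv2.imwrite("pics/b.png",C[:,:,::-1]); st()
for h,lo,hi in((.044,.058,.08),(.056,.02,.035)):
    m=(abs(P[...,2]-h)<.003)&(abs(P[...,0]-.5)<.15)&(abs(P[...,1]-.3)<.13)
    k,L,s,ce=cv2.connectedComponentsWithStats(m.astype(np.uint8))
    for i in range(1,k):
        if s[i,4]>25:
            p=P[L==i][:,:2].astype(np.float32); print(h,s[i,4],ce[i],"circle",cv2.minEnclosingCircle(p))
P,C=cloud("scene")
m=(P[...,0]>.4)&(P[...,0]<.75)&(P[...,1]<-.05)&(P[...,1]>-.4)
fit(np.where(m[...,None],P,np.nan))
E
```

```text
14.2 [ 0.4949 -0.2323  0.1251] F [-0.6  0.3  0.4] w 0.0885 ff 0.0
down 14.7 [ 0.495  -0.2325  0.0654] F [-0.2  0.1  0.5] w 0.0881 ff 0.0
grip 15.9 [ 0.4954 -0.2322  0.065 ] F [ 1.1 -0.  -0.8] w 0.012 ff 25.0
slid 17.4 [ 0.4753 -0.15    0.065 ] F [ 4.5 -0.5 -5.3] w 0.0118 ff 25.0
 19.4 [ 0.4746 -0.1504  0.1546] F [-0.2  0.4  0.1] w 0.0881 ff 0.0
 21.4 [0.4502 0.2796 0.2999] F [-0.8  0.1  0.9] w 0.0881 ff 0.0
0.044 483 [317.41407867 167.38509317] circle ((0.4475388526916504, 0.3221568763256073), 0.034107357263565063)
0.044 52 [308.88461538 276.34615385] circle ((0.5854401588439941, 0.31830906867980957), 0.012832926586270332)
0.044 41 [312.3902439  289.29268293] circle ((0.5904882550239563, 0.3190733790397644), 0.009842058643698692)
0.044 46 [369.97826087 308.43478261] circle ((0.6246644258499146, 0.3927164077758789), 0.01311176922172308)
0.056 154 [311.46103896 287.72077922] circle ((0.5866442918777466, 0.31854864954948425), 0.013121606782078743)
0.056 49 [372.32653061 314.46938776] circle ((0.6239466667175293, 0.3928295075893402), 0.012946570292115211)
yaw 0.24174877 bar x edges [0.02831379 0.04005288 0.05168621] n 141
block top y [-0.12680004  0.07104947] x [-0.0582498   0.02034251] plate x [-0.05702659  0.05731   ] plate ymax 0.12680003976889723 yo cand -0.31954770214965234 -0.1416981961233162 -0.3159476226118578
fin x [-0.03813077 -0.03122234  0.05582178] y [0.0460965  0.05942482 0.07118919] gap 0.13690350170963356 origin [ 0.52744614 -0.19721132]
```

View pics/b.png

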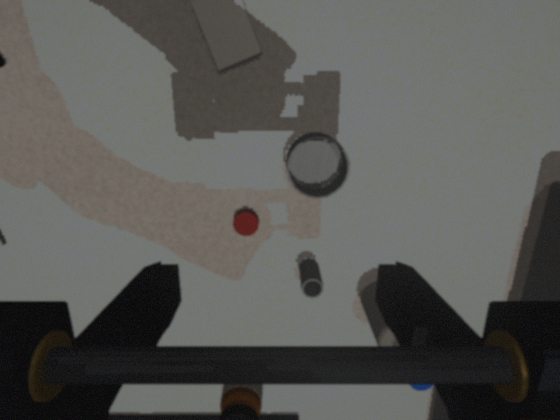

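Beaker a is at (315,163) in the picture, world (0.4475,0.3222). Beaker d is at (311,280), world (0.587,0.3186). Next I'll pick a and place it by the end block.

```bash
cat >> arm.py <<'E'
def find(h,r,x0,x1,y0,y1,cam="wrist",tol=.003):
    """centre of a round rim at height h, radius r; None if not there"""
    P,C=cloud(cam); m=(abs(P[...,2]-h)<tol)&(P[...,0]>x0)&(P[...,0]<x1)&(P[...,1]>y0)&(P[...,1]<y1)
    k,L,s,_=cv2.connectedComponentsWithStats(cv2.dilate(m.astype(np.uint8),np.ones((3,3))))
    for i in range(1,k):
        p=P[(L==i)&m][:,:2].astype(np.float32)
        if len(p)<25: continue
        c,R_=cv2.minEnclosingCircle(p); print("cand",np.round(c,4),round(R_,4),len(p))
        if abs(R_-r)<.003: return np.array(c)
E
python3 - <<'E'
from arm import *
yaw=yawr()
bot.move_pose([.40,.31,.22],down(np.pi/2)); bot.hold(.2)
a=find(.044,.034,.35,.6,.15,.45)
if a is None: raise SystemExit("no a")
bot.move_pose([*a,.11],down(yaw))
bot.movel([*a,.033]); st("at a")
bot.close(20); o=st("grip")
assert o["gripper_width"]>.06
bot.movel([*a,.16]); st("lift")
bot.move_pose(W(-.02,-.064,.16),down(yaw)); st()
bot.movel(W(-.02,-.064,.060)); bot.movel(W(-.02,-.064,.0465),feed=.03); st("placed")
bot.open_gripper(); bot.movel(W(-.02,-.064,.16)); st("up")
bot.move_pose(W(-.09,-.03,.28),down(yaw+np.pi/2)); bot.hold(.2)
r=load(); e=r["o"]
c=find(.052,.034,.4,.65,-.35,-.15)
if c is not None: print("a in rail",(c-e)@r["ex"],(c-e)@r["ey"])
P,C=cloud("wrist"); cv2.imwrite("pics/pl.png",C[:,:,::-1])
E
```

```text
cand [0.4475 0.3219] 0.0343 690
at a 23.8 [0.4479 0.3221 0.0336] F [-0.4 -0.1  0.4] w 0.0885 ff 0.0
grip 24.2 [0.4479 0.3222 0.0338] F [-0.7  0.5  6.1] w 0.0673 ff 20.0
lift 25.2 [0.447  0.3214 0.1593] F [-0.4 -0.  -1.5] w 0.0673 ff 20.0
 27.3 [ 0.5198 -0.2678  0.1551] F [ 0.   1.4 -1.3] w 0.0676 ff 20.0
placed 28.7 [ 0.519  -0.2695  0.0418] F [-1.4  0.4  4.5] w 0.0675 ff 20.0
up 30.1 [ 0.5184 -0.2694  0.1543] F [-0.1 -0.5  0.1] w 0.088 ff 0.0
cand [ 0.5185 -0.2694] 0.0342 535
a in rail -0.02052964614457096 -0.06384368768439118
```

View pics/pl.png

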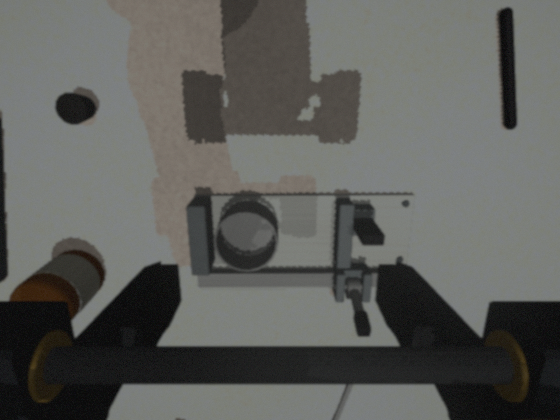

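Beaker a stands upright on the strip at (247,230), measured at rail (-0.0205,-0.0638), which is where it should be. Next is d.

```bash
python3 - <<'E'
from arm import *
yaw=yawr()
bot.move_pose([.50,.30,.25],down(np.pi/2)); bot.hold(.2)
d=find(.056,.013,.54,.66,.22,.37)
if d is None: raise SystemExit("no d")
bot.move_pose([*d,.13],down(-.42))
bot.movel([*d,.053]); st("at d")
bot.close(15); o=st("grip")
assert .02<o["gripper_width"]<.032
bot.movel([*d,.20]); st("lift")
bot.move_pose(W(-.09,-.03,.28),down(yaw+np.pi/2)); bot.hold(.2); 
r=load(); c=find(.052,.034,.4,.65,-.35,-.15)
if c is None: raise SystemExit("a not seen")
x,y=(c-r["o"])@r["ex"],(c-r["o"])@r["ey"]; print("a rail",x,y)
bot.move_pose(W(x,y,.16),down(yaw)); st()
bot.movel(W(x,y,.09)); bot.movel(W(x,y,.0742),feed=.03); st("placed")
bot.open_gripper(); bot.movel(W(x,y,.18)); st("up")
bot.move_pose(W(-.09,-.03,.28),down(yaw+np.pi/2)); bot.hold(.2)
find(.052,.034,.4,.65,-.35,-.15);find(.072,.013,.45,.6,-.33,-.2)
P,C=cloud("wrist"); cv2.imwrite("pics/pl2.png",C[150:330,150:450,::-1])
E
```

```text
cand [0.5864 0.3187] 0.0131 213
at d 36.0 [0.5869 0.3191 0.0536] F [0.6 1.  0.4] w 0.0879 ff 0.0
grip 37.0 [0.5864 0.3187 0.0529] F [-0.2  0.4 -0.1] w 0.0244 ff 15.0
lift 38.1 [0.5858 0.3183 0.1989] F [-0.  -0.4 -1.2] w 0.0251 ff 15.0
cand [ 0.5179 -0.2699] 0.0339 298
a rail -0.021224438227211522 -0.06422995619813464
 41.9 [ 0.518  -0.2698  0.1552] F [-0.1  0.  -0. ] w 0.0252 ff 15.0
placed 43.2 [ 0.5179 -0.2699  0.0691] F [-0.6  0.3 -0.2] w 0.0253 ff 15.0
up 45.1 [ 0.5173 -0.2699  0.1743] F [ 0.6 -0.6  0.2] w 0.0883 ff 0.0
cand [ 0.5183 -0.2696] 0.0339 528
cand [ 0.5179 -0.2694] 0.013 205
```

View pics/pl2.png

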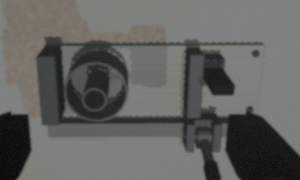

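Beaker d is nested upright in a at (95,97). Next I'll slide the stop up against them, watching the force.

```bash
python3 - <<'E'
from arm import *
r=load(); yaw=yawr(); x=-.035; Y=lambda g:g-.078
bot.move_pose(W(x,Y(.14),.14),down(yaw)); bot.movel(W(x,Y(.14),.070)); bot.close(25); st("grip")
bot.movel(W(x,Y(.078),.070),feed=.06); o=st("near")
g=.078
while g>.060:
    g-=.001; bot.movel(W(x,Y(g),.070),feed=.02); bot.hold(.15); o=bot.get_obs()
    f=o["ft_force"][:2]@r["ey"]; ya=(np.array(o["position"][:2])-r["o"])@r["ey"]+.078
    print(round(g,4),"actual",round(ya,4),"Fy",round(float(f),1))
    if f>9: break
bot.hold(.3); st("end")
bot.open_gripper(); bot.movel(W(x,Y(g),.17)); st("up")
r["gap"]=g; save(**r)
bot.move_pose(W(-.09,-.03,.28),down(yaw+np.pi/2)); bot.hold(.2)
c=find(.052,.034,.4,.65,-.35,-.15);print((c-r["o"])@r["ey"]-.034+.105 if c is not None else None)
P,C=cloud("wrist"); cv2.imwrite("pics/sl.png",C[150:330,150:450,::-1]); o,ex,ey,q=fit(P)
l=q[(q[:,0]>.025)&(q[:,2]>.05)&(abs(q[:,1])<.13)]; print("lever",len(l),l.min(0),l.max(0))
E
```

```text
grip 49.9 [ 0.4754 -0.1503  0.065 ] F [ 1.7 -0.2 -0.3] w 0.0122 ff 25.0
near 51.1 [ 0.4903 -0.2114  0.065 ] F [ 6.   1.2 -4.3] w 0.0121 ff 25.0
0.077 actual 0.077 Fy 1.0
0.076 actual 0.0764 Fy 1.8
0.075 actual 0.0755 Fy 2.3
0.074 actual 0.0749 Fy 3.6
0.073 actual 0.0741 Fy 3.0
0.072 actual 0.0731 Fy 3.4
0.071 actual 0.0721 Fy 3.3
0.07 actual 0.0711 Fy 3.2
0.069 actual 0.0702 Fy 3.4
0.068 actual 0.0692 Fy 3.2
0.067 actual 0.0683 Fy 4.3
0.066 actual 0.0682 Fy 5.9
0.065 actual 0.0681 Fy 7.3
0.064 actual 0.068 Fy 10.3
end 57.0 [ 0.4924 -0.2202  0.065 ] F [ 1.2 10.9 -1.1] w 0.0113 ff 25.0
up 59.0 [ 0.4922 -0.2243  0.1644] F [-0.1 -0.3 -0.9] w 0.0879 ff 0.0
cand [ 0.5209 -0.2796] 0.0373 527
cand [ 0.4872 -0.2211] 0.0105 43
cand [ 0.5143 -0.2769] 0.012 45
cand [ 0.5238 -0.2763] 0.0094 47
cand [ 0.5687 -0.2098] 0.0061 40
None
yaw 0.23869511 bar x edges [0.03085676 0.03970084 0.04914324] n 2053
block top y [-0.12445032 -0.00494005] x [-0.05883743  0.01774596] plate x [-0.05759713  0.05751511] plate ymax 0.124450318317429 yo cand -0.3202043026402239 -0.2206940305755526 -0.321303666005366
fin x [-0.0409492  -0.03461399  0.04674177] y [-0.02207532 -0.01076258  0.00096496] gap 0.06737568553985067 origin [ 0.52365423 -0.20269066]
lever 425 [ 0.03845106 -0.0233845   0.05002938] [ 0.06068122 -0.00943803  0.09992762]
```

View pics/sl.png

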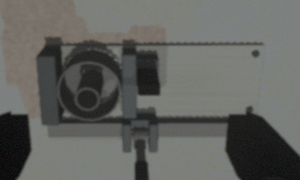

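The stop holds the nest snugly: 10 N at a 68 mm gap, with both beakers upright. I'll push the lever down with closed fingers so that nothing drags the stop sideways.

```bash
python3 - <<'E'
from arm import *
r=load(); r["gap"]=.068; save(**r); yaw=yawr(); y=-.017; T=lambda x,z:W(x,y,z+.019)
bot.move_pose(T(.018,.13),down(yaw+np.pi/2)); bot.close(10)
bot.movel(T(.018,.075)); st("beside")
bot.movel(T(.062,.075),feed=.05); st("pushed")
bot.movel(T(.062,.105)); bot.movel(T(.072,.105))
for t in np.linspace(.85,0,10):
    bot.movel(T(.04+.052*np.cos(t)-.0065*np.sin(t),.036+.052*np.sin(t)+.0065*np.cos(t)),feed=.05); o=bot.get_obs(); print(round(t,2),np.round(o["ft_force"],1))
z=.0425
while z>.030:
    z-=.001; bot.movel(T(.092,z),feed=.02); bot.hold(.1); o=bot.get_obs(); print(round(z,4),round(o["position"][2]-.009,4),np.round(o["ft_force"],1))
    if o["ft_force"][2]>15: break
bot.movel(T(.092,.13)); bot.open_gripper(); st("up")
bot.move_pose(W(-.09,-.03,.28),down(yaw+np.pi/2)); bot.hold(.2)
P,C=cloud("wrist"); cv2.imwrite("pics/fin.png",C[:,:,::-1]); o,ex,ey,q=fit(P)
l=q[(q[:,0]>.082)&(q[:,0]<.115)&(q[:,2]>.012)&(abs(q[:,1]+.017)<.02)]; print("lever",len(l),l.min(0),l.max(0))
find(.072,.013,.45,.6,-.33,-.2);st()
E
```

```text
beside 63.2 [ 0.5452 -0.2145  0.0892] F [0.5 0.2 1.2] w 0.0004 ff 0.0
pushed 64.2 [ 0.5884 -0.2043  0.0893] F [-0.3  0.2  0.2] w 0.0004 ff 0.0
0.85 [-0.   0.4  0.7]
0.76 [-0.3  0.  -0.5]
0.66 [-1.1  1.2  0.4]
0.57 [-2.2 -1.3  0.3]
0.47 [-1.2  0.5  0.1]
0.38 [-0.1  0.8 -0.1]
0.28 [-0.6 -0.8  3.7]
0.19 [ 0.  -0.2 -0.7]
0.09 [-0.5  0.1 -0.2]
0.0 [-2.2 -0.7  7.6]
0.0415 0.0481 [-3.2 -1.6 11.9]
0.0405 0.0479 [-4.3 -1.6 17.5]
up 70.5 [ 0.617  -0.1974  0.144 ] F [-0.6 -0.2  0.4] w 0.0882 ff 0.0
yaw 0.24041028 bar x edges [0.03064062 0.03970374 0.04935938] n 2129
block top y [-0.12449481 -0.00677716] x [-0.05939823  0.01835194] plate x [-0.05778185  0.05742894] plate ymax 0.12449481056514355 yo cand -0.32101736570879996 -0.2232997151561394 -0.32202774457851285
fin x [-0.04103118 -0.03583799 -0.02954657] y [-0.01973357 -0.00919771  0.00095287] gap 0.06867386496269616 origin [ 0.52396409 -0.20259259]
lever 215 [ 0.0820439  -0.02296163  0.0327604 ] [ 0.10553613 -0.00987049  0.04498052]
cand [ 0.487  -0.2212] 0.0104 54
 71.7 [ 0.4436 -0.2522  0.2745] F [0.7 0.4 0.6] w 0.0883 ff 0.0
```

View pics/fin.png

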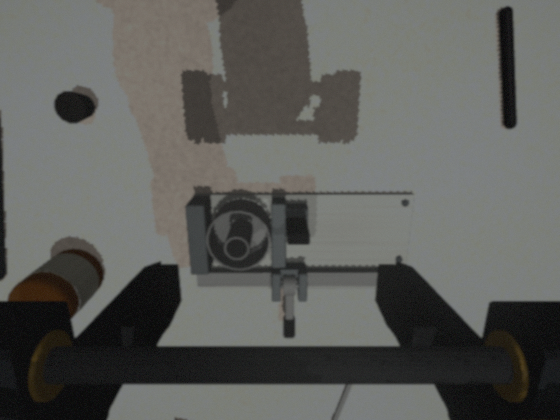

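The lever is down and the stop is against the nest. The search for d's rim missed it, so I'll check d's and a's heights and the lever slope, from nearer.

```bash
python3 - <<'E'
from arm import *
r=load();yaw=yawr()
bot.move_pose(W(-.12,-.05,.24),down(yaw+np.pi/2)); bot.hold(.3)
P,C=cloud("wrist"); cv2.imwrite("pics/z.png",cv2.resize(C[120:330,150:430,::-1],(800,600)))
q=P.reshape(-1,3);q=q[np.isfinite(q).all(1)];d=q[:,:2]-r["o"];q=np.c_[d@r["ex"],d@r["ey"],q[:,2]]
for n,lo,hi in(("d",.06,.09),("a",.047,.0555)):
    m=(abs(q[:,0]+.02)<.036)&(q[:,1]>-.103)&(q[:,1]<-.034)&(q[:,2]>lo)&(q[:,2]<hi); p=q[m]
    t=p[p[:,2]>np.percentile(p[:,2],99)-.004]
    A=np.c_[t[:,:2],np.ones(len(t))]; s=np.linalg.lstsq(A,t[:,2],rcond=None)[0]
    print(n,len(p),"z",np.percentile(p[:,2],[50,90,99]),"circle",cv2.minEnclosingCircle(t[:,:2].astype(np.float32)),"slope",s[:2])
l=q[(q[:,0]>.06)&(q[:,0]<.105)&(q[:,2]>.034)&(abs(q[:,1]+.017)<.005)]
for x in np.arange(.06,.105,.008):
    s=l[abs(l[:,0]-x-.004)<.004]; print("lever",round(x+.004,3),len(s),np.median(s[:,2]) if len(s) else 0)
st()
E
```

```text
d 490 z [0.06912188 0.07220883 0.07317865] circle ((-0.021935736760497093, -0.07077863812446594), 0.013177309185266495) slope [0.00031306 0.00792312]
a 932 z [0.05126073 0.05279221 0.0552241 ] circle ((-0.02138688415288925, -0.07105621695518494), 0.03412832319736481) slope [-0.00091908  0.00105805]
lever 0.064 0 0
lever 0.072 0 0
lever 0.08 0 0
lever 0.088 0 0
lever 0.096 0 0
lever 0.104 0 0
 72.4 [ 0.4194 -0.2788  0.2357] F [0.4 0.1 0.7] w 0.0881 ff 0.0
```

View pics/z.png

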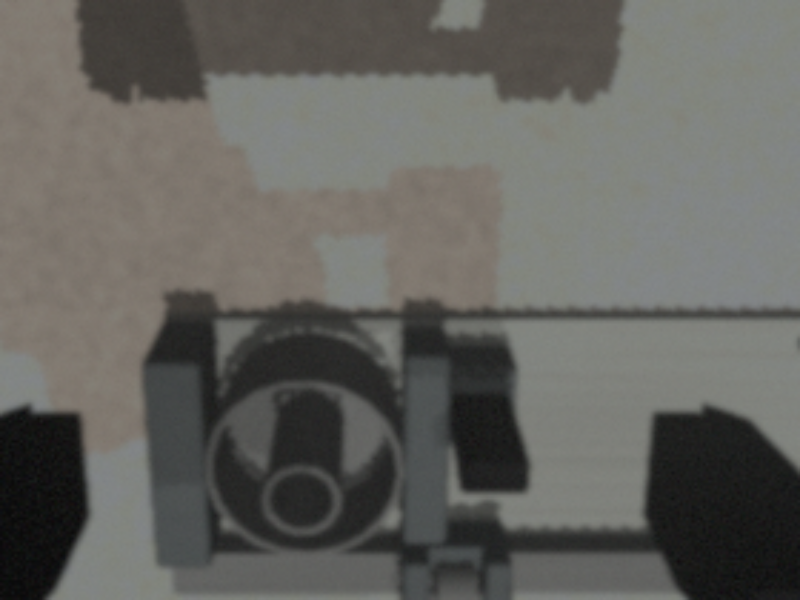

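Beakers a and d are upright and concentric, with rims at 52 and 72 mm. The lever is hard against its lower stop: at 17 N its top stays at 43 mm. Handing in.

```bash
python3 - <<'E'
from arm import *
bot.move_pose(W(-.09,-.03,.3),down(yawr()+np.pi/2)); bot.hold(.3); st(); print(bot.job_done())
E
```

```text
73.1 [ 0.4422 -0.2532  0.2941] F [-0.1 -0.3 -0.3] w 0.0882 ff 0.0
the job is handed in; nothing more can be done
None
```

I handed the job in at 73 s: beakers a and d, the only two present, stand nested and upright on the rail, the stop is snug against them at a 68 mm gap, the lever is clamped fully down, and none of the logged forces suggested contact with the bottles or jar.

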